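# Fit the carrying handle to the puja organiser and keep it pressed home

## Task

On the top tray of the steel puja organiser, swing the little toggle clamp back over centre so that it stays open clear of the socket, then take the loose carrying handle out of its wooden block. Turn the handle until its four ribs line up with the cross-shaped socket, slide it fully home and keep hold of it, pressing down against the spring with its collar flush on the socket, so that I can do up the nut from below: finish while still holding and pressing. Leave the diya, the candy jar and the tealight standing where they are.

Things in the scene. Friction and masses are not known exactly. Their poses are not given: they have to be found in the camera images.
- organiser: Fixed two-tier steel organiser, 160 (its x) by 220 (its y) mm; origin under its centre on the table, z up. Top tray: floor 103 mm up, rim 115 mm up. In the middle of the top tray stands a 48 mm square aluminium hub, 103 to 133 mm up, sides parallel to organiser x and y, with the socket in it; a toggle clamp stands beside it on the organiser's +y side.
- socket (a point): Centre of the socket mouth, on the hub's flat top, 133 mm above the table; axes as the organiser. The socket is a cross-shaped hole open at the top, 30 mm deep: two slots 9 mm wide and 30 mm long, one along organiser x and one along organiser y. While the clamp is closed its pad covers the mouth.
- seat (a joint): Spring seat in the bottom of the socket, m: 0 = up (its top 20 mm below the mouth), 0.006 = fully down (26 mm below the mouth). The spring pushes up with about 3 N at 0 and 9 N fully down, more than the handle's weight, so the handle rises about 6 mm if it is not pressed.
- clamp (a joint): Toggle clamp, rad: 0 = closed, arm level over the socket, lever upright; grows as the lever is pushed towards organiser +y, away from the socket; 1.75 = open, arm up and leaning away from the socket, lever lying outwards. By its own weight it falls shut below about 0.5 and falls open by itself beyond about 0.65; about 1 N moves it.
- clamp_hinge (a point): Hinge axis of the clamp (it runs along organiser x), 50 mm from the socket centre towards organiser +y, 139 mm above the table. The arm is a bar 10 mm wide reaching 55 mm from here over the socket, with a round rubber pad, 16 mm across, under its end.
- lever_top (a point): Top end of the clamp's lever, 74 mm from the hinge: straight above the hinge when closed. The lever is a flat upright bar 12 mm wide (organiser x) and 6 mm thick, its upper 40 mm a black grip 16 mm wide and 10 mm thick.
- block: Wooden block 70 by 70 by 30 mm, fixed to the table, origin under its centre. The handle's foot stands loosely in a round hole in its middle, 31 mm wide and 14 mm deep. It stands in one of three places, the diya and the jar in the others.
- handle: Loose steel carrying handle, 106 mm tall, 105 to 195 g, upright in the block at any yaw; origin at the centre of the foot's underside, z up. Foot: 0 to 26 mm, four ribs in a plus sign along its x and y, 26 mm across, 6 mm thick, lower edges rounded by 3 mm; any quarter turn fits the socket. Above it a collar, a round 12 mm stem (33 to 70 mm up) and the flat grip.
- collar (a point): Centre of the underside of the handle's collar, 26 mm above the foot. The collar is a disc 36 mm across and 7 mm thick. Fully home it lies on the socket mouth.
- grip (a point): On the handle's axis 90 mm above the foot: where to grasp; axes as the handle. The grip is a flat block 40 mm (handle x) by 16 mm (handle y), 70 to 106 mm above the foot, to be pinched across the 16 mm.
- diya: Bystander: blue ceramic oil lamp, open bowl 84 mm across with a small spout, 28 mm high, origin under its centre.
- jar: Bystander: glass candy jar with screw lid, 80 mm across, 120 mm high, origin under its centre.
- tealight: Bystander: plastic tealight, 38 mm across, 32 mm high with its flame, standing on the organiser's top tray near the corner at organiser +x, -y; origin under its centre.
Mind the look-alikes: they are no part of the job. Leave any black, blue or red look-alike of the handle alone.

How it is judged:
On the way, in this order (a step that is already met when the one before it is completed fails the run):
1. the clamp is swung back over centre and stays open (value of joint clamp above 1.3 rad), for 0.2 s.
2. the handle is lifted clear of its block in the fingers (z of handle in the frame of block above 0.045 m and contact force between the fingers and handle above 1 N), for 0.2 s.
3. the ribs have meshed and the foot is in the socket (horizontal distance between collar and socket below 0.004 m and angle between handle's own z axis and vertical below 0.08 rad and z of collar in the frame of socket below 0.014 m), for 0.1 s.
At the end, for the whole second after the job is handed in: The robot is still holding the handle and pressing it down: fingers on it with over 2 N, collar within 2 mm of the hub top, spring seat over 4 mm down, handle within 4 mm of the socket's centre and upright within 0.08 rad, clamp open beyond 1.3 rad (horizontal distance between collar and socket below 0.004 m and angle between handle's own z axis and vertical below 0.08 rad and z of collar in the frame of socket below 0.002 m and value of joint seat above 0.004 m and value of joint clamp above 1.3 rad and contact force between the fingers and handle above 2 N); the arm keeps its last pose, push and grip.
It fails at once if the blue ceramic diya is moved more than 30 mm or tipped over (distance of diya from where it was at the start of the episode above 0.03 m or angle between diya's own z axis and vertical above 0.4 rad).
It fails at once if the candy jar is moved more than 30 mm or tipped over (distance of jar from where it was at the start of the episode above 0.03 m or angle between jar's own z axis and vertical above 0.4 rad).
It fails at once if the tealight is moved more than 30 mm or tipped over (distance of tealight from where it was at the start of the episode above 0.03 m or angle between tealight's own z axis and vertical above 0.4 rad).
It also fails if it takes over 59 s, if anything falls off the work surface, if the arm or the gripper's body presses on something with over 40 N, if the wrist force passes 120 N, or if a joint passes its speed limit or range.

## Robot

A 7-joint arm with a two-finger parallel gripper is mounted at the origin on the work surface. World frame = base frame: x ahead of the robot, y to its left, z up, the work surface at z = 0. Lengths are in m, angles in rad, forces in N, time in s.
With the tool pointing down it reaches from about 0.425 to 0.925 m from the base axis. Payload 6.8 kg.
Tool frame: the origin (TCP) lies on the front face of the gripper's body, between the roots of the fingers; the fingertips stand 73 mm ahead of it and the grasp point (between the pads) lies 54 mm ahead of it (env.nose_length is the distance from the TCP to the fingertips, in m); z points along the fingers, y is the line along which they close (so a half turn about z gives the same grasp; the last joint's range is limited). The gripper opens to 85 mm and grips with 20 to 120 N. Pads are 22 mm wide; open, the fingers measure 114 mm over their backs; the gripper's body (76 mm by 85 mm) begins 54 mm behind the grasp point. The pads swing forward as they close: fully open they stand 13 mm farther back than shut.
Start: joints at [1.118, 0.477, 0.022, 1.555, -0.011, 1.109, -0.083], TCP at [0.228, -0.635, 0.304] pointing down, gripper open.
Joint ranges: [-2.96, 2.96], [-0.34, 2.1], [-1.41, 1.46], [0.24, 2.44], [-1.37, 4.51], [0.17, 1.92], [-2.96, 2.96]. Speed limits (rad/s): [2.39, 2.39, 3.14, 3.14, 3.14, 3.14, 3.14].

## Interface

Orientations are given as a unit quaternion [w, x, y, z].
In Python, from cell import env, kin, camera, calibration, job gives the robot as it stands. The module is installed in compiled form; this text tells all that it offers. Calls block until the motion is done:
- env.reach(position, orientation): joint-space move of the TCP to a pose.
- env.movel(position, velocity=0.15, rot=None, stop_force=None): straight line of the TCP; rot=None keeps the orientation; velocity is the mean speed in m/s. With stop_force (N) it stops when the force on the tool has changed by that much, and returns True; else False.
- env.goto_joints(angles): joint-space move.
- env.grip(opening, f_grip=None): finger opening in m; f_grip is the grip in N (None keeps the last); returns when the fingers have stopped.
- env.dwell(seconds).
- kin.inverse_kinematics(position, orientation): joint angles nearest the present ones, or None.
- env.get_state(): the state.
- camera(name): name is "scene" or "top" or "wrist"; returns (picture, depth): 480x640x3 uint8, blue, green, red; 480x640 float32, m along the optical axis (not along the pixel's ray), 0 where there is no reading.
- calibration(name): a dict with "fx", "fy", "cx", "cy" (pixels), "k1" (the pictures are not rectified: a ray, as slopes to the right and down, at radius r is drawn at 1 + k1 r^2 times it, then the intrinsics apply), "rvec" (rotation vector, rad) and "tvec" (3), from world to camera coordinates, as OpenCV has them. Camera axes: x right, y down, z forward; pixel columns grow to the right and rows downward; lengths in m; the calibration is good to about 2 mm. A picture is of the moment at which its call begins: read the wrist's pose just before it. calibration takes no time and is no camera call; for the wrist camera it gives the pose at the moment of the call.
A pose or a line that the arm cannot do raises env.PlanningError and nothing moves.
- job.job_done(): hands the job in; it is judged then, once.
The state is a dict: "time": time; "qpos": joint angles; "joint_velocities": joint speeds; "joint_torque": joint torques, N m; "tcp_pos": TCP position; "orientation": TCP orientation; "force": force on the tool from outside, world axes, zero at the start; "torque": the same for the moment, N m; "opening": finger opening in m; "gripper_force": force on a finger pad.
Only numpy, scipy, OpenCV 4.12 (cv2) and the standard library are available. Lean on these libraries where they do the work, as an engineer would, in place of code of your own. Each camera call takes 0.05 s, during which the arm holds its last target. There are 200 camera calls.

## Working session

There is one attempt and no reset: what is moved stays moved. The work goes in short steps, each a Python script; the robot and the scene stay as the last script left them, time stands still between calls to the robot, and variables do not carry over. Pictures are saved under pics/ and viewed, at most 10 in all, crops included, and the job is handed in when it is done.

```bash
mkdir -p pics; cat > h.py <<'E'
import numpy as np, cv2
from cell import env, kin, camera, calibration, job
def K(c): return np.array([[c["fx"],0,c["cx"]],[0,c["fy"],c["cy"]],[0,0,1.]])
def Rt(c): return cv2.Rodrigues(np.array(c["rvec"],float))[0], np.array(c["tvec"],float).ravel()
def ray(c,uv):
    uv=np.asarray(uv,float).reshape(-1,1,2)
    n=cv2.undistortPoints(uv,K(c),np.array([c["k1"],0,0,0.])).reshape(-1,2)
    R,t=Rt(c); d=np.c_[n,np.ones(len(n))]@R
    return -R.T@t, d
def plane(c,uv,z):
    o,d=ray(c,uv); return o+d*((z-o[2])/d[:,2])[:,None]
def depthpts(c,D):
    v,u=np.mgrid[0:480,0:640]; o,d=ray(c,np.stack([u.ravel(),v.ravel()],1))
    return (o+d*D.reshape(-1,1)).reshape(480,640,3)
def proj(c,P):
    return cv2.projectPoints(np.asarray(P,float).reshape(-1,1,3),np.array(c["rvec"],float),np.array(c["tvec"],float),K(c),np.array([c["k1"],0,0,0.]))[0].reshape(-1,2)
def meet(rays):
    A=np.zeros((3,3));b=np.zeros(3)
    for o,d in rays:
        d=d/np.linalg.norm(d);M=np.eye(3)-np.outer(d,d);A+=M;b+=M@o
    return np.linalg.solve(A,b)
E
python3 - <<'E'
from h import *
np.set_printoptions(precision=4,suppress=True)
for n in("top","scene"):
    p,d=camera(n);c=calibration(n);np.savez(n+"0.npz",p=p,d=d);print(n,c);cv2.imwrite(f"pics/{n}0.png",p)
    print((d>0).mean(), -Rt(c)[0].T@Rt(c)[1])
E
```

```text
top {'fx': 443.3509125920336, 'fy': 443.3509125920336, 'cx': 319.4863429860567, 'cy': 235.49743594157613, 'k1': 0.01190472021215953, 'rvec': array([ 2.0911, -2.1483,  0.1845]), 'tvec': array([-0.0242,  0.6078,  0.7964])}
0.996279296875 [ 0.4505 -0.0476  0.8939]
scene {'fx': 440.68104676329585, 'fy': 440.68104676329585, 'cx': 321.1116456412107, 'cy': 234.65832600646195, 'k1': -0.10909356688882478, 'rvec': array([ 0.7912,  2.5536, -1.1196]), 'tvec': array([ 0.5029, -0.0998,  1.2453])}
0.9942024739583334 [0.9753 0.524  0.7667]
```

View pics/top0.png

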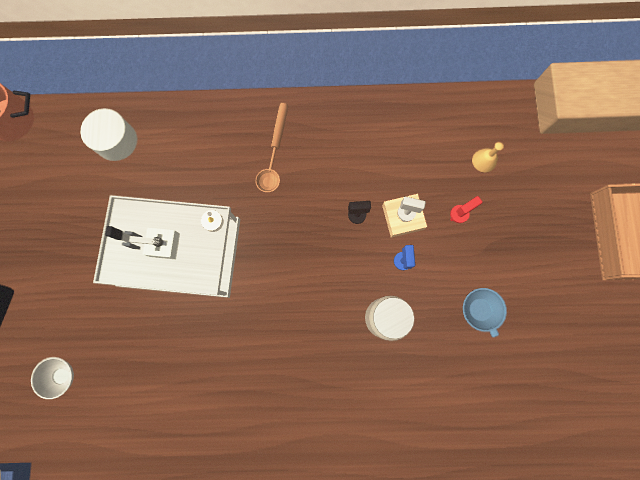

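View pics/scene0.png

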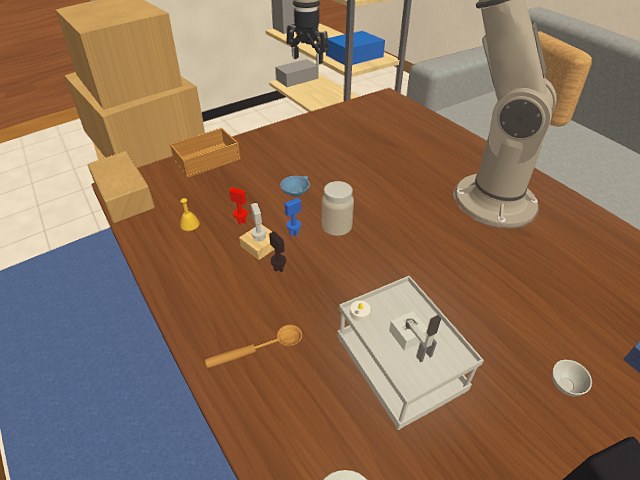

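Candidates for the handle in the top picture: steel-grey (411,205) standing in the wooden block (405,215); black (359,210), blue (404,257) and red (465,210) standing on the table. The grey one in the block fits "steel, in its wooden block". The organiser is at (165,245), with the clamp lever at (115,233) on its +y (left) side and the tealight at (211,220). The jar is at (390,318) and the diya at (485,310).

```bash
cat > a.py <<'E'
from h import *
np.set_printoptions(precision=4,suppress=True)
for n in("top","scene"):
    z=np.load(n+"0.npz");c=calibration(n);P=depthpts(c,z["d"]);p=z["p"].astype(int)
    X,Y,Z=P[...,0],P[...,1],P[...,2]
    if n=="top":
        win=lambda u0,u1,v0,v1:(slice(v0,v1),slice(u0,u1))
        org=win(85,250,190,305); blk=win(380,430,190,240)
    else:
        org=win=None
    def rep(name,m):
        q=P[m]; 
        r=cv2.minAreaRect((q[:,:2]*1000).astype(np.float32)); print(n,name,len(q),"c",np.array(r[0])/1000,"size",np.array(r[1]),"ang",r[2],"z",np.percentile(q[:,2],[5,50,95]))
    near=(lambda x,y,r:(np.hypot(X-x,Y-y)<r)&(z["d"]>0))
    if n=="top":
        o=P[245,165];b=P[228,395];print("seed",o,b)
    rep("tray",near(o[0],o[1],.16)&(Z>.095)&(Z<.12))
    rep("hub",near(o[0],o[1],.06)&(Z>.128)&(Z<.136))
    rep("levertop",near(o[0],o[1]+.05,.07)&(Z>.19)&(Z<.24))
    rep("block",near(b[0],b[1],.06)&(Z>.025)&(Z<.034)&((p.max(2)-p.min(2))>30))
    rep("griptop",near(b[0],b[1],.06)&(Z>.1)&(Z<.14))
c=calibration("top");z=np.load("top0.npz")["p"]
a=cv2.resize(z[185:305,90:250],None,fx=2.9,fy=2.9,interpolation=2);bb=cv2.resize(z[185:275,340:490],None,fx=2.9*4/3*.78,fy=2.9*4/3*.78,interpolation=2)
s=np.load("scene0.npz")["p"][170:290,220:320];s=cv2.resize(s,(333,400),interpolation=2)
out=np.zeros((348+0,464+333,3),np.uint8);out[:348,:464]=a;out[:348,464:]=s[:348]
cv2.imwrite("pics/crop1.png",out)
E
python3 a.py
```

```text
seed [0.5866 0.2357 0.1136] [ 0.6223 -0.1902  0.0316]
top tray 9702 c [0.5895 0.2412] size [223.0032 160.5317] ang 82.82184600830078 z [0.1011 0.1035 0.1159]
top hub 608 c [0.5909 0.2538] size [77.4988 48.4362] ang 81.88481903076172 z [0.1302 0.133  0.1353]
top levertop 128 c [0.5946 0.2894] size [11.5518 15.3357] ang 87.80583953857422 z [0.193  0.2104 0.2142]
top block 734 c [ 0.6255 -0.2137] size [118.6031  71.4311] ang 7.44345760345459 z [0.0277 0.0302 0.0326]
top griptop 325 c [ 0.6121 -0.2009] size [39.6872 97.3806] ang 74.63097381591797 z [0.1032 0.1204 0.1239]
scene tray 8542 c [0.5876 0.2377] size [222.7287 163.198 ] ang 82.90137481689453 z [0.1017 0.1041 0.1162]
scene hub 506 c [0.5894 0.2539] size [80.8611 50.4081] ang 82.59808349609375 z [0.1296 0.1335 0.1354]
scene levertop 145 c [0.5946 0.2871] size [11.7312 16.5793] ang 82.70573425292969 z [0.1918 0.2072 0.2146]
scene block 287 c [ 0.6254 -0.2139] size [115.5837  69.2378] ang 8.516636848449707 z [0.0266 0.0306 0.0329]
scene griptop 170 c [ 0.6194 -0.1762] size [92.6076 95.0039] ang 73.26805877685547 z [0.1021 0.1177 0.1236]
```

View pics/crop1.png

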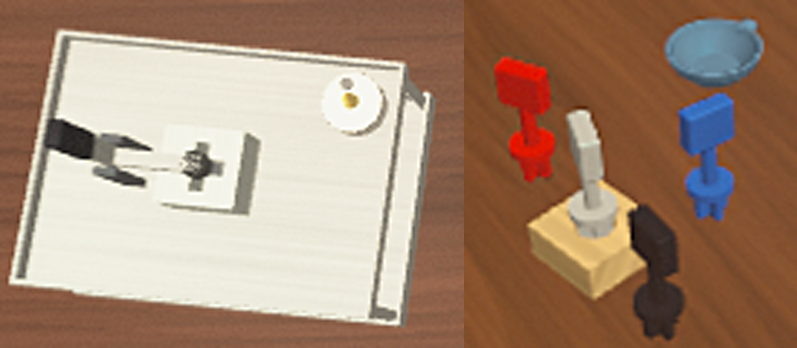

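Confirmed: the crop shows the grey steel handle standing in the wooden block, with red, blue and black copies beside it. The clamp is closed over the cross socket, its black lever on the +y side. Measured organiser yaw is about -7.2° and the lever top is at (0.595, 0.288, 0.214). These agree in both views and with the text, so I push the clamp open now and look from above with the wrist camera.

```bash
cat >> h.py <<'E'
from scipy.spatial.transform import Rotation as Ro
def down(yaw,pos):
    "tool z down, closing axis (tool y) at angle yaw; the half turn with less joint motion, off limits"
    best=None; q0=np.array(env.get_state()["qpos"])
    for a in(yaw,yaw+np.pi):
        y=np.array([np.cos(a),np.sin(a),0]);z=np.array([0,0,-1.]);R=np.c_[np.cross(y,z),y,z]
        q=Ro.from_matrix(R).as_quat()[[3,0,1,2]]; j=kin.inverse_kinematics(pos,q)
        if j is None: continue
        s=np.abs(np.array(j)-q0).max()+(5 if abs(j[6])>2.8 else 0)
        if best is None or s<best[0]: best=(s,q,np.array(j))
    return best
def snap(n,f):
    c=calibration(n);p,d=camera(n);np.savez(f+".npz",p=p,d=d,**{k:np.array(v) for k,v in c.items()});cv2.imwrite(f"pics/{f}.png",p);return p,d,c
def load(f):
    z=np.load(f+".npz");return z["p"],z["d"],{k:(z[k] if z[k].ndim else float(z[k])) for k in("fx","fy","cx","cy","k1","rvec","tvec")}
E
cat > b.py <<'E'
from h import *
np.set_printoptions(precision=4,suppress=True)
yaw=np.deg2rad(-7.15); ex=np.array([np.cos(yaw),np.sin(yaw),0]);ey=np.array([-ex[1],ex[0],0])
S=np.array([.5885,.2395,0]); H=S+.05*ey
z=.186+env.nose_length
a=H-.036*ey
b=down(yaw,[a[0],a[1],.36]); print(b)
env.reach([a[0],a[1],.36],b[1]); env.grip(0.0)
print(env.get_state()["time"],env.get_state()["tcp_pos"])
env.movel([a[0],a[1],z],.15)
e=H+.08*ey; env.movel([e[0],e[1],z],.10)
print(env.get_state()["force"])
env.movel([e[0],e[1],z+.10],.25)
g=S-.0*ey
# wrist view of hub from above
env.movel([S[0]-.0,S[1],.38],.25); env.grip(.085)
snap("wrist","w1"); snap("scene","s1"); print(env.get_state()["time"], -Rt(calibration("wrist"))[0].T@Rt(calibration("wrist"))[1])
E
python3 b.py
```

```text
(np.float64(1.0482259127641282), array([0.    , 0.7498, 0.6616, 0.    ]), array([ 0.1832,  0.5724, -1.0259,  1.5231,  0.4974,  1.3281, -1.0174]))
4.2167 [0.5902 0.2534 0.36  ]
[0.2001 0.2304 0.2165]
8.4583 [0.5978 0.3068 0.4503]
```

View pics/w1.png

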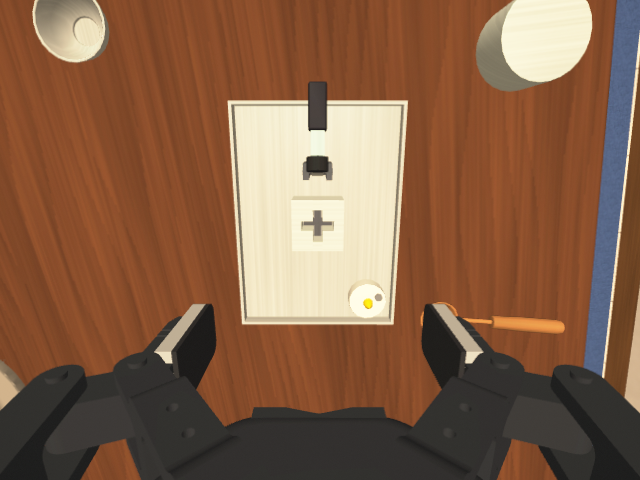

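The picture shows the clamp open (lever lying outwards, (317,105)), the cross socket clear at (317,224) and the tealight undisturbed at (367,300). Next I take a second, closer view of the socket and two views of the handle.

```bash
cat > c.py <<'E'
from h import *
np.set_printoptions(precision=4,suppress=True)
yaw=np.deg2rad(-7.15); ex=np.array([np.cos(yaw),np.sin(yaw),0]);ey=np.array([-ex[1],ex[0],0])
S=np.array([.5885,.2395,0]);p=S-.05*ey
env.movel([p[0],p[1],.30],.25); snap("wrist","w2")
# rough handle yaw from the top depth image: uppermost grip surface only
P=depthpts(calibration("top"),np.load("top0.npz")["d"]); m=(np.hypot(P[...,0]-.62,P[...,1]+.2)<.06)&(P[...,2]>.112)&(P[...,2]<.128)
r=cv2.minAreaRect((P[m][:,:2]*1000).astype(np.float32));print("grip top",r,np.median(P[m],0))
q=P[m][:,:2];w,v=np.linalg.eigh(np.cov(q.T));print(np.rad2deg(np.arctan2(v[1,1],v[0,1])),q.mean(0))
np.save("grip0.npy",np.r_[q.mean(0),np.arctan2(v[1,1],v[0,1])])
E
python3 c.py; python3 - <<'E'
from h import *
np.set_printoptions(precision=4,suppress=True)
rays=[];ext={}
for f in("w1","w2"):
    p,d,c=load(f);uv=proj(c,[[.5885,.2395,.133]])[0]
    hubw=np.linalg.norm(np.diff(proj(c,[[.5885-.024,.2395,.133],[.5885+.024,.2395,.133]]),axis=0))
    g=cv2.cvtColor(p,cv2.COLOR_BGR2GRAY);v,u=np.mgrid[0:480,0:640]
    near=np.hypot(u-uv[0],v-uv[1])<hubw*.55
    P=depthpts(c,d)
    m=(near&(g<150)).astype(np.uint8)
    n,lab,st,ce=cv2.connectedComponentsWithStats(m)
    # cross component: bounding box nearest centre
    for i in range(1,n):
        if st[i,4]>30: print(f,i,st[i],ce[i])
    print(f,"pred",uv,"hubw",hubw)
E
```

```text
grip top ((650.8784790039062, -211.61746215820312), (39.649574279785156, 17.001014709472656), 74.8396224975586) [ 0.6493 -0.2109  0.1217]
74.97128564697319 [ 0.6495 -0.2109]
w1 1 [304 211  28  25 247] [317.2186 222.8381]
w1 pred [317.5572 224.2674] hubw 52.02504975945225
w2 1 [298 158  38  39 616] [316.3506 176.7175]
w2 pred [316.8756 177.1711] hubw 71.89469100907938
```

```bash
python3 - <<'E'
from h import *
p,d,c=load("w2");cv2.imwrite("pics/c2.png",cv2.resize(p[130:225,265:370],None,fx=6,fy=6,interpolation=cv2.INTER_NEAREST))
g=cv2.cvtColor(p,cv2.COLOR_BGR2GRAY);print(g[177,275:360:2],g[130:225:2,316])
E
```

```text
[228 233 228 242 242 242 242 242 242 237 117 168 111 111 111 112 112 113
 112 113 113 111 111 113 112 112 111 112 112 112 127 157 212 242 242 242
 242 242 242 232 233 230 232] [235 234 235 234 234 233 242 246 243 243 245 244 244 240 112 113 114 115
 114 115 115 114 114 113 113 113 113 113 112 113 112 113 112 149 201 201
 239 245 242 242 244 242 244 231 231 230 230 230]
```

View pics/c2.png

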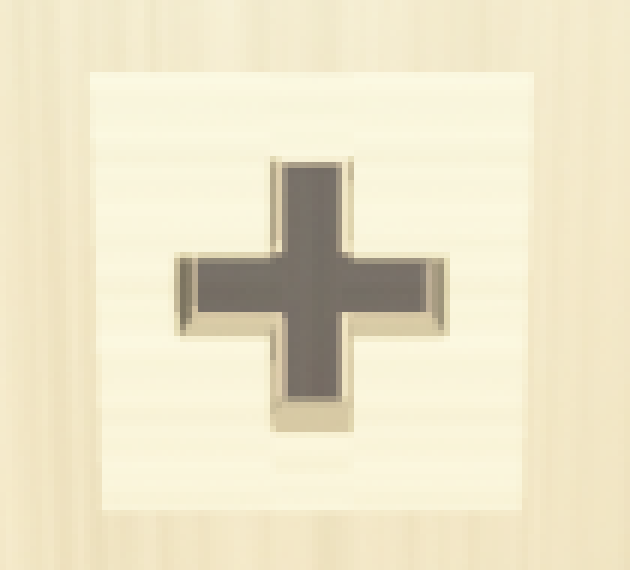

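The crop shows the cross mouth with its walls at crop (174–449, 155–432), centred near full-image (316.9,179.1). Thresholding at about 220 takes in the walls.

```bash
cat > sock.py <<'E'
from h import *
np.set_printoptions(precision=4,suppress=True)
def mouth(f):
    p,d,c=load(f);uv=proj(c,[[.5885,.2395,.133]])[0]
    w=np.linalg.norm(np.diff(proj(c,[[.5885-.024,.2395,.133],[.5885+.024,.2395,.133]]),axis=0))
    g=cv2.cvtColor(p,cv2.COLOR_BGR2GRAY);v,u=np.mgrid[0:480,0:640]
    m=((np.hypot(u-uv[0],v-uv[1])<w*.42)&(g<222)).astype(np.uint8)
    n,lab,st,ce=cv2.connectedComponentsWithStats(m);i=1+st[1:,4].argmax()
    px=np.argwhere(lab==i)[:,::-1]; mid=np.array([st[i,0]+(st[i,2]-1)/2,st[i,1]+(st[i,3]-1)/2])
    q=plane(c,px,.133)[:,:2]; ctr=plane(c,[mid],.133)[0,:2]
    # yaw: principal directions by the 4-fold moment
    r=q-q.mean(0);a=np.arctan2(r[:,1],r[:,0]);rr=np.hypot(*r.T)
    y=np.angle((rr**4*np.exp(4j*a)).sum())/4
    th=y;R=np.array([[np.cos(th),np.sin(th)],[-np.sin(th),np.cos(th)]]);s=q@R.T
    lo,hi=s.min(0),s.max(0)
    return c,mid,ctr,np.rad2deg(y),hi-lo,R.T@((lo+hi)/2)
if __name__=="__main__":
    rs=[]
    for f in("w1","w2"):
        c,mid,ctr,y,sz,c2=mouth(f);print(f,mid,ctr,c2,"yaw",y,"size",sz);o,d=ray(c,[mid]);rs.append((o,d[0]))
    print("meet",meet(rs))
E
python3 sock.py
```

```text
w1 [317.  225.5] [0.5878 0.2384] [0.5878 0.2382] yaw -6.628141109711765 size [0.0296 0.0293]
w2 [316.5 178.5] [0.5881 0.2387] [0.5881 0.2384] yaw -6.626714447855121 size [0.0302 0.0297]
meet [0.588  0.2388 0.1351]
```

```bash
python3 - <<'E'
from h import *
np.set_printoptions(precision=4,suppress=True)
gx,gy,ga=np.load("grip0.npy"); yaw=ga-np.pi/2
# camera stands ~ +56 mm along... view with the closing axis along grip's thin side
b=down(yaw,[gx,gy,.36]);print(np.rad2deg(yaw),b)
env.reach([gx,gy,.36],b[1]); print(env.get_state()["time"],env.get_state()["tcp_pos"])
p,d,c=snap("wrist","w3");print(proj(c,[[gx,gy,.122]]),-Rt(c)[0].T@Rt(c)[1])
E
```

```text
-15.02871435302681 (np.float64(0.548551972302431), array([0.    , 0.7935, 0.6086, 0.    ]), array([ 0.8289,  0.6241, -0.9679,  1.4201,  0.5142,  1.3636, -0.4163]))
10.55 [ 0.6497 -0.2083  0.3602]
[[317.8527 229.515 ]] [ 0.6681 -0.1429  0.4305]
```

View pics/w3.png

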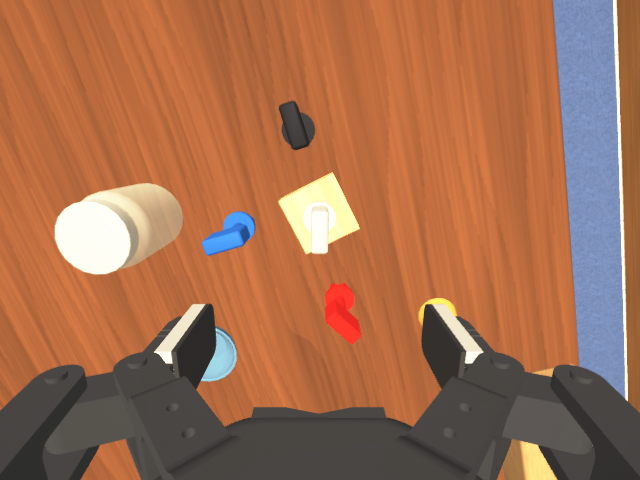

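Picture w3: the steel grip is at (319,230) on the block at (318,213). Blue is at (228,235), black at (297,125), red at (341,312), and the jar is at left. I'll open only about 45 mm so the fingers clear the blue one. A second, lower view follows for triangulation.

```bash
cat > hand.py <<'E'
from h import *
np.set_printoptions(precision=4,suppress=True)
def top(f,z=.122,xy=(.650,-.211)):
    p,d,c=load(f);P=depthpts(c,d)
    m=((np.hypot(P[...,0]-xy[0],P[...,1]-xy[1])<.045)&(P[...,2]>z-.006)&(P[...,2]<z+.008)&(p.min(2)>90)).astype(np.uint8)
    n,lab,st,ce=cv2.connectedComponentsWithStats(m);i=1+st[1:,4].argmax();px=np.argwhere(lab==i)[:,::-1].astype(np.float32)
    r=cv2.minAreaRect(px); q=plane(c,px,z)[:,:2];R2=cv2.minAreaRect((q*1000).astype(np.float32))
    w,v=np.linalg.eigh(np.cov(q.T))
    return c,r[0],np.array(R2[0])/1000,R2[1],R2[2],np.rad2deg(np.arctan2(v[1,1],v[0,1])),np.median(P[lab==i][:,2])
if __name__=="__main__":
    g=np.load("grip0.npy");dr=np.array([np.cos(g[2]),np.sin(g[2])]);t=g[:2]-.045*dr
    env.movel([t[0],t[1],.29],.25);snap("wrist","w4");rs=[]
    for f in("w3","w4"):
        r=top(f);print(f,*r[1:]);o,d=ray(r[0],[r[1]]);rs.append((o,d[0]))
        p,d,c=load(f);P=depthpts(c,d);hsv=cv2.cvtColor(p,cv2.COLOR_BGR2HSV)
        m=(np.hypot(P[...,0]-.645,P[...,1]+.212)<.07)&(P[...,2]>.026)&(P[...,2]<.034)&(hsv[...,1]>60);q=plane(c,np.argwhere(m)[:,::-1],.03)[:,:2]
        print("block",cv2.minAreaRect((q*1000).astype(np.float32)))
    print("meet",meet(rs),env.get_state()["time"])
E
python3 hand.py
```

```text
w3 (319.5, 231.5) [ 0.6504 -0.2134] (39.84465789794922, 15.431559562683105) 74.82954406738281 74.56949316443553 0.12194283073609458
block ((649.930908203125, -214.21749877929688), (70.0344009399414, 70.40599822998047), 11.832473754882812)
w4 (319.5, 189.0) [ 0.6503 -0.214 ] (38.9672966003418, 15.40523910522461) 74.53714752197266 74.39724781432206 0.12193919966112682
block ((650.0068359375, -214.33804321289062), (70.06342315673828, 70.1070785522461), 11.805508613586426)
meet [ 0.6503 -0.214   0.1178] 11.1333
```

```bash
cat > d.py <<'E'
from h import *
np.set_printoptions(precision=4,suppress=True)
S=np.array([.588,.2385]);G=np.array([.6503,-.2138]);ga=np.deg2rad(-15.45);sa=np.deg2rad(-6.63)
env.grip(.045)
b=down(ga,[G[0],G[1],.24]);env.reach([G[0],G[1],.24],b[1])
print("hit",env.movel([G[0],G[1],.161],.12,stop_force=8)); env.grip(0,60)
s=env.get_state();print(s["time"],s["tcp_pos"],s["opening"],s["gripper_force"],s["force"])
env.movel([G[0],G[1],.36],.2); env.dwell(.2)
s=env.get_state();print(s["opening"],s["gripper_force"],s["force"])
b=down(sa,[S[0],S[1],.34]);print(b); env.reach([S[0],S[1],.34],b[1])
env.movel([S[0],S[1],.30],.15);env.dwell(.2)
s=env.get_state();print(s["time"],s["tcp_pos"],s["opening"],s["force"])
snap("wrist","w5");snap("scene","s5")
z1=cv2.imread("pics/w5.png")[60:460,120:520];z2=cv2.resize(cv2.imread("pics/s5.png")[190:430,320:560],(400,400),interpolation=2)
cv2.imwrite("pics/c5.png",np.hstack([z1,z2]))
E
python3 d.py
```

```text
hit False
13.15 [ 0.6509 -0.2138  0.162 ] 0.015294166872422509 58.71832072734833 [ 0.2087 -0.0023  4.0224]
0.015516755388323613 58.43053758144379 [ 0.0022 -0.1599 -2.1198]
(np.float64(0.6061550449241077), array([0.    , 0.7468, 0.665 , 0.    ]), array([ 0.2358,  0.5972, -1.072 ,  1.5659,  0.5376,  1.3027, -1.0248]))
16.7833 [0.5884 0.2388 0.3012] 0.015503561260053913 [-0.2693  0.2163 -1.1196]
```

View pics/c5.png

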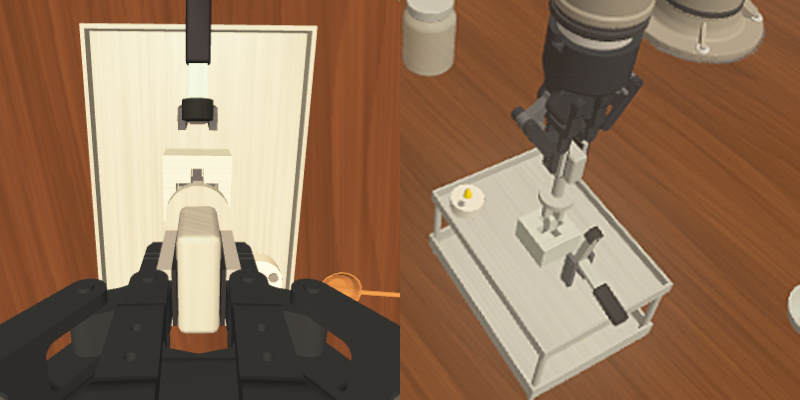

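The handle is held upright over the socket, with the clamp lying open and the tealight in place. I insert with force stops.

```bash
python3 - <<'E'
from h import *
np.set_printoptions(precision=4,suppress=True)
S=np.array([.588,.2385])
h=env.movel([S[0],S[1],.262],.05,stop_force=8);s=env.get_state();print(h,s["time"],s["tcp_pos"],s["force"],s["torque"])
if not h:
    h=env.movel([S[0],S[1],.247],.02,stop_force=18);env.dwell(.2);s=env.get_state();print(h,s["time"],s["tcp_pos"],s["force"],s["torque"],s["opening"])
E
```

```text
False 17.7917 [0.5881 0.2387 0.2623] [-0.2696 -0.4546 -1.4366] [ 0.034  -0.0076  0.0338]
True 18.5333 [0.5882 0.2388 0.2533] [-0.7325 -1.515   6.0276] [-0.3126  0.271  -0.0417] 0.015265463809097494
```

```bash
python3 - <<'E'
from h import *
np.set_printoptions(precision=4,suppress=True)
S=np.array([.588,.2385]);z=.2525
for i in range(8):
    env.movel([S[0],S[1],z],.02);env.dwell(.3);s=env.get_state();print(z,s["time"],s["tcp_pos"],s["force"],s["torque"],s["gripper_force"],s["opening"])
    if s["force"][2]>22: break
    z-=.0007
p,d,c=snap("wrist","w6");p2,_,_=snap("scene","s6")
cv2.imwrite("pics/c6.png",np.hstack([p[60:460,120:520],cv2.resize(p2[200:400,340:540],(400,400),interpolation=2)]))
E
```

```text
0.2525 19.0833 [0.5883 0.2388 0.2535] [-2.3562 -1.4583  6.5646] [-0.287   0.3314  0.0361] 59.59336280822754 0.015138542397267698
0.2518 19.6333 [0.5883 0.2389 0.2532] [-1.93   -2.2148  9.1922] [-0.4767  0.5004  0.0307] 60.02255916595459 0.01522933187421129
0.25110000000000005 20.1833 [0.5883 0.239  0.2531] [-2.7939 -3.1657 13.3122] [-0.7869  0.8777 -0.0519] 60.72055399417877 0.015131871137391905
0.25040000000000007 20.7333 [0.5883 0.239  0.2531] [-4.4083 -3.9064 18.0065] [-1.0153  1.2182 -0.0319] 61.349117159843445 0.014984382717836552
0.24970000000000006 21.2833 [0.5882 0.2391 0.2531] [-6.5414 -6.1895 22.189 ] [-1.3201  1.5389 -0.0128] 61.961018443107605 0.015373452243483047
```

View pics/c6.png

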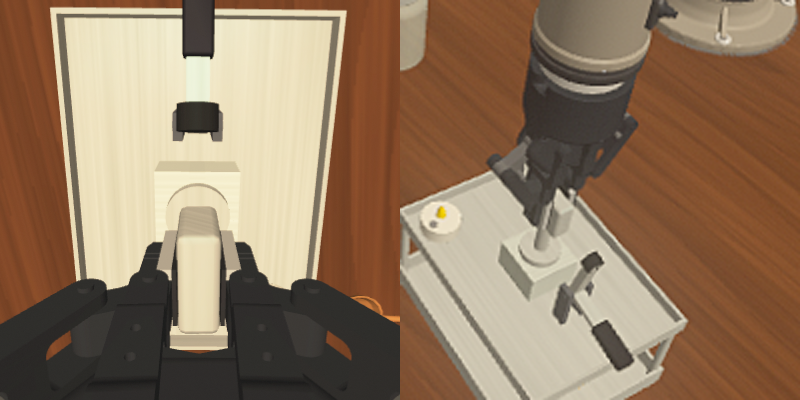

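The collar sits flush on the hub in both views. The TCP stays at 0.253 m, as computed for home, while the push rises to 22 N. The clamp is open and the tealight stands. I hand the job in.

```bash
python3 -c "
from h import *
print(job.job_done())"
```

```text
the job is handed in; nothing more can be done
None
```

The job is handed in: the clamp is open, and the handle is fully home in the socket with its collar flush, held in the fingers and pressed down with about 22 N; no verdict came back from the judging.

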